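# Slide the sample carrier out over the inspection camera and hold it

## Robot

A 7-joint arm with a two-finger parallel gripper is mounted at the origin on the work surface. World frame = base frame: x ahead of the robot, y to its left, z up, the work surface at z = 0. Lengths are in m, angles in rad, forces in N, time in s.
With the tool pointing down it reaches from about 0.425 to 0.95 m from the base axis. Payload 4.7 kg.
Tool frame: the origin (TCP) lies between the finger pads; the fingertips stand 25 mm ahead of it and the grasp point (between the pads) lies 6 mm ahead of it; x points along the fingers, z is the direction in which the jaws open and shut, and the axes are right-handed (so a half turn about x gives the same grasp; the last joint's range is limited). The gripper opens to 85 mm and grips with 20 to 120 N. Pads are 22 mm wide; open, the fingers measure 114 mm over their backs; the gripper's body (76 mm by 85 mm) begins 54 mm behind the grasp point. The pads swing forward as they close: fully open they stand 13 mm farther back than shut.
Start: joints at [1.159, 0.469, -0.049, 1.532, 0.024, 1.141, -0.082], TCP at [0.252, -0.626, 0.256] pointing down, gripper open.
Joint ranges: [-2.59, 2.59], [-0.33, 1.99], [-1.39, 1.29], [0.1, 2.45], [-1.04, 4.18], [0.21, 1.99], [-2.66, 2.66]. Speed limits (rad/s): [2.57, 2.57, 3.14, 3.14, 3.14, 3.14, 3.14].

## Interface

Orientations are given as a 3x3 rotation matrix whose columns are the frame's x, y, z axes.
In Python, from rig import * gives the robot as it stands. Calls block until the motion is done:
- movep(position, orientation): joint-space move of the TCP to a pose.
- move_l(position, attitude=None, feed=0.15, until_force=None): straight line of the TCP; attitude=None keeps the orientation; feed is the mean speed in m/s. With until_force (N) it stops when the force on the tool has changed by that much, and returns True; else False.
- move_joints(angles): joint-space move.
- command_gripper(opening, newtons=None): finger opening in m; newtons is the grip in N (None keeps the last); returns when the fingers have stopped.
- sleep(seconds).
- inverse_kinematics(position, orientation): joint angles nearest the present ones, or None.
- sense(): the state.
- camera(name): name is "scene" or "side" or "wrist"; returns (picture, depth): 420x560x3 uint8, red, green, blue; 420x560 float32, m along the optical axis (not along the pixel's ray), 0 where there is no reading.
- camera_params(name): a dict with "K" (3x3 intrinsics, pixels), "dist" ([k1, k2, p1, p2, k3] as OpenCV has them; the pictures are not rectified), "position" and "rotation" of the camera in the world; the wrist camera has in their place "tool_from_camera" (4x4, takes a point from camera to tool coordinates, whose origin is the TCP and whose axes are the tool frame's). Camera axes: x right, y down, z forward; pixel columns grow to the right and rows downward; lengths in m; the calibration is good to about 2 mm. A picture is of the moment at which its call begins: read the wrist's pose just before it. camera_params takes no time and is no camera call.
A pose or a line that the arm cannot do raises Unreachable and nothing moves.
- finish_job(): hands the job in, once; it reports no verdict.
The state is a dict: "time_s": time; "joint_pos": joint angles; "qd": joint speeds; "joint_efforts": joint torques, N m; "position": TCP position; "tcp_rot": TCP orientation; "wrist_force": force on the tool from outside, world axes, zero at the start; "ft_torque": the same for the moment, N m; "finger_gap": finger opening in m.
Only numpy, scipy, OpenCV 4.12 (cv2) and the standard library are available. Lean on these libraries where they do the work, as an engineer would, in place of code of your own. Each camera call takes 0.05 s, during which the arm holds its last target.

## Task

Take the blue sample carrier plate by its black grip bar and push it sideways on the white plinth until you feel it come flat against the dark steel fence. Then slide it outward along the fence, lying flat on the plinth, until its outer edge (the tube end) is level with the red pointer on the camera's gauge post; it is out past its balance point there, so finish still holding it, keeping it still, level and against the fence, clear of the camera. Do not disturb the other things on the bench.

Things in the scene. Friction and masses are not known exactly. Their poses are not given: they have to be found in the camera images.
- plinth: White box fixed on the bench, 170 (x) x 300 (y) x 90 mm high, flat top; origin at the centre of its underside. Its +y axis is the outward direction in which the carrier is slid; its outer edge lies at y = +150 mm. It moves and turns (up to 0.25 rad) from start to start.
- fence: Dark steel strip fixed on the plinth along its far (+x) edge, 15 (x) x 300 (y) x 30 mm high; origin at the centre of its underside, axes as the plinth's.
- fence_face (a point): Point on the fence's working face (the face that looks to -x of the plinth), at plinth x = +70, y = 0, z = 95 mm; axes as the plinth's.
- plate: Blue plastic carrier plate, loose on the plinth, 110 (x) x 280 (y) x 10 mm, 0.38 to 0.72 kg; origin at the centre of its underside. Starts with its +x side 20 to 40 mm from the fence (at mid length), turned up to 0.1 rad from the plinth's axes. Its +y end (outer) carries tubes and is heavy: unheld, the plate tips once it overhangs the plinth by 80 to 95 mm or more.
- plate_handle (a point): Centre of the plate's upright black grip bar, 60 (x) x 16 (y) x 35 mm high, at plate x = 0, y = -110, z = 27.5 mm (bar from 10 to 45 mm above the underside). Pinch it across its 16 mm, that is along the plate's y, from above. Axes as the plate's.
- plate_edge (a point): Middle of the plate's outer edge, on its top: plate x = 0, y = +140, z = 10 mm; 250 mm outward of the grip bar's centre. A white block, 90 (x) x 44 (y) mm, with six tubes with black and pink caps, up to 74 mm above the underside, is fixed on the plate 8 mm inward of this edge. Axes as the plate's.
- plate_side (a point): Point on the plate's +x side (which goes against the fence) beside the grip bar: plate x = +55, y = -110, z = 5 mm. Axes as the plate's.
- gauge: Fixed unit on the bench beyond the plinth's outer edge, axes as the plinth's: black upward-looking camera, 80 x 70 mm, 50 mm high (its top 40 mm below the carrier plate's underside), and at its far side an aluminium post, 12 mm thick, 115 mm high, with a red cap and a red pointer. Origin under the post's line, at the pointer's y. Its distance from the plinth changes from start to start.
- pointer_tip (a point): Tip of the red pointer, a blade 40 (x) x 6 (y) x 8 mm that points to -x of the plinth from the post, 98 mm above the bench; the mark is the middle of the blade's width. It marks where the plate's outer edge must come: 130 to 160 mm outward of the plinth's outer edge. Its tip ends 13 mm clear of the plate's +x side when the plate is against the fence. Axes as the plinth's.
- bottle: Amber bottle, 66 mm wide, 160 mm high, loose bystander; origin under its centre.
- jar: Glass jar with blue cap, 60 mm wide, 85 mm high, loose bystander; origin under its centre.
- carton: Green and white carton, 70 x 110 x 100 mm high, loose bystander; origin under its centre.
- beaker: Small glass beaker, 68 mm wide, 80 mm high, loose bystander behind the plinth; origin under its centre.
- vial: Pink vial, 28 mm wide, 68 mm high, loose bystander behind the plinth; origin under its centre.
- tipbox: White box with orange lid, 80 x 120 x 53 mm high, loose bystander in front of the plinth; origin under its centre.
Not all that is in view belongs to the job. What is shaped like the gauge but orange is not meant.

How it is judged:
By the outcome, as a careful person would: the job done as asked, in the order asked, and still so for the second after the job is handed in, while the arm keeps its last pose, push and grip.
It also fails if it takes over 43 s, if anything falls off the work surface, if the arm or the gripper's body presses on something with over 40 N, if the wrist force passes 120 N, or if a joint passes its speed limit or range.

## Working session

There is one attempt and no reset: what is moved stays moved. The work goes in short steps, each a Python script; the robot and the scene stay as the last script left them, time stands still between calls to the robot, and variables do not carry over. Pictures are saved under pics/ and viewed, and the job is handed in when it is done.

```bash
mkdir -p pics; ls; python3 - <<'E'
from rig import *
import cv2,numpy as np
np.set_printoptions(precision=4,suppress=True)
s=sense();print(s['time_s'],s['position'],s['tcp_rot'])
for n in ("scene","side","wrist"):
    im,d=camera(n);cv2.imwrite(f"pics/{n}0.png",im[:,:,::-1]);np.savez(f"pics/{n}0.npz",im=im,d=d)
    print(n,camera_params(n))
E
```

```text
pics
0.0 [ 0.2519 -0.6256  0.2552] [[-0.0008  0.9276  0.3736]
 [ 0.0018  0.3736 -0.9276]
 [-1.     -0.0001 -0.002 ]]
scene {'K': array([[411.7603,   0.    , 282.5028],
       [  0.    , 411.7603, 214.4234],
       [  0.    ,   0.    ,   1.    ]]), 'dist': array([-0.0198,  0.    ,  0.    ,  0.    ,  0.    ]), 'position': array([1.4461, 0.0437, 0.8715]), 'rotation': array([[-0.0366,  0.6151, -0.7876],
       [ 0.9993,  0.0155, -0.0344],
       [-0.009 , -0.7883, -0.6152]])}
side {'K': array([[453.3855,   0.    , 275.6755],
       [  0.    , 453.3855, 206.0532],
       [  0.    ,   0.    ,   1.    ]]), 'dist': array([-0.1432,  0.    ,  0.    ,  0.    ,  0.    ]), 'position': array([-0.3968,  0.8402,  0.9439]), 'rotation': array([[-0.6804, -0.4307,  0.5929],
       [-0.7325,  0.3742, -0.5687],
       [ 0.023 , -0.8213, -0.5701]])}
wrist {'K': array([[289.2582,   0.    , 278.4957],
       [  0.    , 289.2582, 206.7344],
       [  0.    ,   0.    ,   1.    ]]), 'dist': array([-0.0026,  0.    ,  0.    ,  0.    ,  0.    ]), 'tool_from_camera': array([[-0.0012, -0.2962,  0.9551, -0.1161],
       [ 0.0003, -0.9551, -0.2962,  0.0742],
       [ 1.    , -0.0001,  0.0012, -0.0007],
       [ 0.    ,  0.    ,  0.    ,  1.    ]])}
```

View pics/scene0.png

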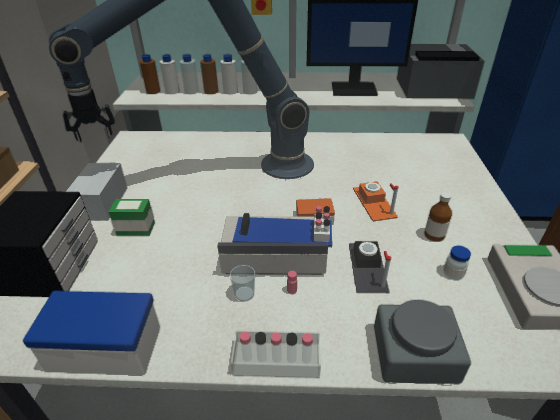

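View pics/side0.png

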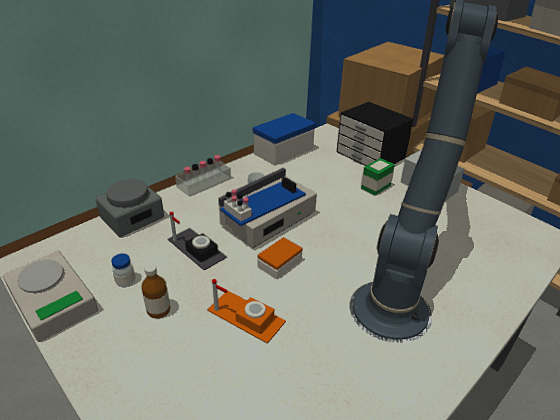

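View pics/wrist0.png

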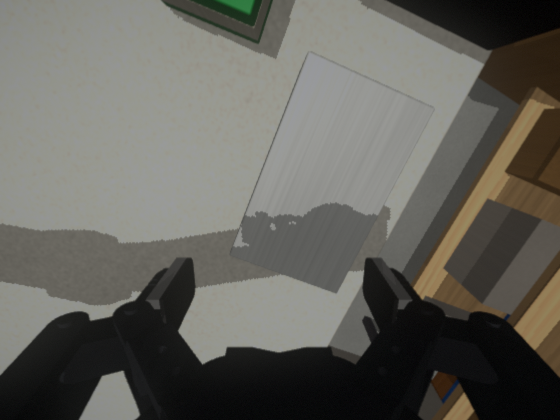

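Candidates (scene pixels):
- **Plate:** blue slab on the white plinth (285,232), or the blue lid of the big box (95,310). I choose the first, because it has the black bar (246,222) and the tubes (322,222).
- **Gauge:** black unit with pointer (387,258), or the orange one (394,190). I choose the black one.
- **Tubes:** the rack at (277,345) isn't on the plate, so it's ignored.

Next I'll check these in close crops and take measurements.

```bash
cat > h.py <<'E'
import cv2,numpy as np
np.set_printoptions(precision=4,suppress=True)
def rays(p,uv):
    uv=np.asarray(uv,float).reshape(-1,1,2)
    n=cv2.undistortPoints(uv,p['K'],p['dist']).reshape(-1,2)
    return np.c_[n,np.ones(len(n))]
def pose(p,s=None):
    if 'rotation' in p: return p['rotation'],p['position']
    T=p['tool_from_camera'];R=s['tcp_rot'];return R@T[:3,:3],s['position']+R@T[:3,3]
def onplane(p,uv,z,s=None):
    R,t=pose(p,s);d=rays(p,uv)@R.T
    return t+d*((z-t[2])/d[:,2])[:,None]
def cloud(p,depth,uv,s=None):
    R,t=pose(p,s);uv=np.asarray(uv);dd=depth[uv[:,1],uv[:,0]]
    return (rays(p,uv)*dd[:,None])@R.T+t,dd>0
def proj(p,X,s=None):
    R,t=pose(p,s)
    return cv2.projectPoints((np.atleast_2d(X)-t)@R,np.zeros(3),np.zeros(3),p['K'],p['dist'])[0].reshape(-1,2)
E
python3 - <<'E'
from h import *
a=np.load('pics/scene0.npz')['im'][175:305,205:415];b=np.load('pics/side0.npz')['im'][160:290,160:340]
cv2.imwrite('pics/cs.png',cv2.resize(a[:,:,::-1],None,fx=3.8,fy=3.8,interpolation=cv2.INTER_CUBIC))
cv2.imwrite('pics/cd.png',cv2.resize(b[:,:,::-1],None,fx=4.4,fy=4.4,interpolation=cv2.INTER_CUBIC))
E
```

```text
(no output)
```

View pics/cs.png

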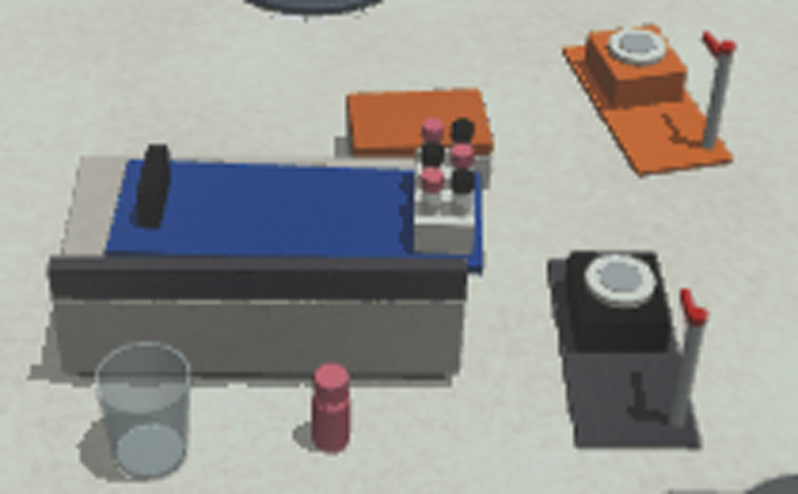

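View pics/cd.png

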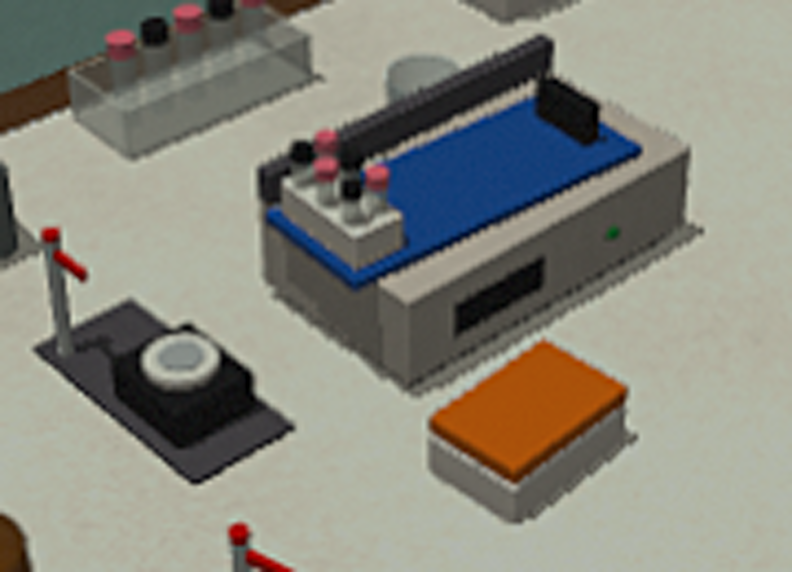

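The crops confirm the choices. The plate with its black bar at (152,187) and tubes at (445,180) lies on the plinth, and the black gauge's red pointer is at (690,305) in the scene crop. Next is a rough pose, then a wrist view from above.

```bash
python3 - <<'E'
from rig import camera_params
from h import *
p=camera_params('scene');q=camera_params('side')
f=lambda c:np.array(c)/3.8+[205,175]; g=lambda c:np.array(c)/4.4+[160,160]
print('fence out bottom',onplane(p,f([[55,300],[463,302]]),.09)[:,:2])
print('side plinth near top edge',onplane(q,g([[402,305],[690,150]]),.09)[:,:2])
print('fence top ends side',onplane(q,g([[262,178],[548,40]]),.12)[:,:2])
print('bar top scene',onplane(p,f([[157,147]]),.135)[:,:2],'side',onplane(q,g([[540,82],[600,118]]),.135)[:,:2])
print('plate corners scene',onplane(p,f([[482,268],[127,160]]),.1)[:,:2],'side',onplane(q,g([[355,280],[640,150],[268,212]]),.1)[:,:2])
# pointer triangulate by depthless two-view: tip & end
print('pointer tip scene',onplane(p,f([[685,292]]),.098)[:,:2],'side',onplane(q,g([[84,275]]),.098)[:,:2])
print('tipbox',onplane(q,g([[430,430],[515,475],[628,392],[545,342]]),.053)[:,:2])
E
```

```text
fence out bottom [[ 0.6267 -0.1671]
 [ 0.6207  0.128 ]]
side plinth near top edge [[ 0.4485  0.1301]
 [ 0.4511 -0.1682]]
fence top ends side [[ 0.6026  0.1339]
 [ 0.6109 -0.1656]]
bar top scene [[ 0.5023 -0.1032]] side [[ 0.5495 -0.0973]
 [ 0.4817 -0.0957]]
plate corners scene [[ 0.595   0.1425]
 [ 0.4748 -0.1323]] side [[ 0.4821  0.1447]
 [ 0.4667 -0.1269]
 [ 0.5883  0.1404]]
pointer tip scene [[0.6146 0.287 ]] side [[0.6142 0.2839]]
tipbox [[0.3681 0.1743]
 [0.2976 0.1618]
 [0.3075 0.0456]
 [0.3853 0.0506]]
```

```bash
python3 - <<'E'
from rig import *
from h import *
def R(yaw,flip=1):
    z=flip*np.array([-np.sin(yaw),np.cos(yaw),0]);x=np.array([0,0,-1.]);return np.c_[x,np.cross(z,x),z]
for fl in (1,-1):
  for P in ([.52,0,.38],[.515,-.1,.25],[.515,-.1,.125],[.55,-.1,.125],[.552,.036,.125]):
    print(fl,P,inverse_kinematics(P,R(0,fl)))
E
```

```text
1 [0.52, 0, 0.38] [ 0.7209  0.236  -0.955   1.681   0.1979  1.3272  1.3017]
1 [0.515, -0.1, 0.25] [ 0.7768  0.3345 -0.8194  1.8611  0.2779  1.0642  1.4191]
1 [0.515, -0.1, 0.125] [ 0.6836  0.4914 -0.7324  1.9847  0.4423  0.8287  1.2742]
1 [0.55, -0.1, 0.125] [ 0.6476  0.5386 -0.719   1.9068  0.4593  0.8666  1.2642]
1 [0.552, 0.036, 0.125] [ 0.4577  0.5554 -0.7955  1.9175  0.5097  0.8817  0.9727]
-1 [0.52, 0, 0.38] [ 0.4245  0.1684 -0.5797  1.6942  0.0953  1.3072 -1.7444]
-1 [0.515, -0.1, 0.25] [ 0.412   0.2535 -0.3578  1.8797  0.1028  1.0262 -1.5595]
-1 [0.515, -0.1, 0.125] [ 0.3327  0.4024 -0.2755  2.004   0.1561  0.7549 -1.6066]
-1 [0.55, -0.1, 0.125] [ 0.3106  0.4483 -0.2647  1.926   0.1607  0.7875 -1.6136]
-1 [0.552, 0.036, 0.125] [ 0.1885  0.4616 -0.4237  1.9323  0.258   0.8004 -1.9479]
```

```bash
cat >> h.py <<'E'
def RT(yaw,flip=1):
    z=flip*np.array([-np.sin(yaw),np.cos(yaw),0]);x=np.array([0,0,-1.]);return np.c_[x,np.cross(z,x),z]
def snap(name,tag):
    from rig import camera,camera_params,sense
    s=sense();im,d=camera(name);cv2.imwrite(f'pics/{tag}.png',im[:,:,::-1]);np.savez(f'pics/{tag}.npz',im=im,d=d,**{k:s[k] for k in('position','tcp_rot')})
    return im,d,camera_params(name),s
E
python3 - <<'E'
from rig import *
from h import *
movep([.5,.03,.36],RT(0))
im,d,p,s=snap('wrist','w1');print(s['time_s'],s['position'],s['wrist_force'])
E
```

```text
2.6667 [0.5002 0.0289 0.3598] [-0.4228 -1.3606  0.4328]
```

View pics/w1.png

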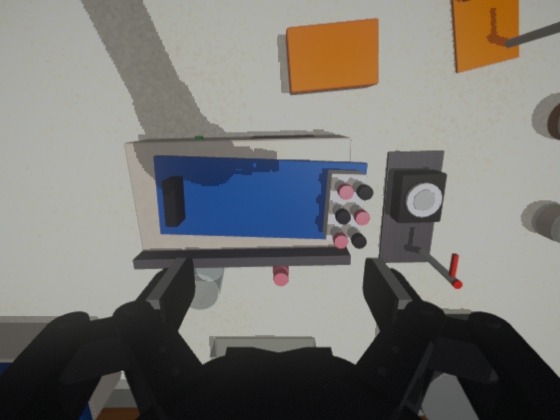

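The wrist view shows the blue plate (245,198), bar (174,200), fence strip (240,257), plinth top and red pointer blade (454,265), all clear of the fingers. Next, sub-pixel lines from colour masks.

```bash
cat >> h.py <<'E'
def measure(im,p,s,verbose=1):
    hsv=cv2.cvtColor(im,cv2.COLOR_RGB2HSV);H,S,V=[hsv[...,i].astype(int) for i in range(3)]
    out={}
    # fence inner top edge: scan columns, dark above z=.12 ; use bright->dark transition
    def fit(pts):
        pts=np.array(pts);vx,vy,x0,y0=cv2.fitLine(pts[:,:2].astype(np.float32),cv2.DIST_HUBER,0,1e-4,1e-4).ravel()
        n=np.array([vy,-vx]);r=(pts[:,:2]-[x0,y0])@n
        if vy<0: vx,vy=-vx,-vy
        return np.array([x0,y0]),np.array([vx,vy]),np.std(r)
    out['fit']=fit;out['hsv']=(H,S,V)
    return out
E
python3 - <<'E'
from rig import camera_params
from h import *
z=np.load('pics/w1.npz');im=z['im'];s={k:z[k] for k in('position','tcp_rot')};p=camera_params('wrist')
m=measure(im,p,s);H,S,V=m['hsv'];fit=m['fit']
for c in (150,200,240,290): print(c,[(r,tuple(im[r,c])) for r in range(228,276,3)][:16])
print([tuple(im[r,454]) for r in range(250,290,5)],[tuple(im[200,c]) for c in range(155,195,4)])
big=cv2.resize(im[130:300,120:480,::-1],None,fx=2.2,fy=2.2,interpolation=cv2.INTER_CUBIC);cv2.imwrite('pics/w1c.png',big)
E
```

```text
150 [(228, (np.uint8(164), np.uint8(157), np.uint8(148))), (231, (np.uint8(164), np.uint8(157), np.uint8(149))), (234, (np.uint8(166), np.uint8(159), np.uint8(150))), (237, (np.uint8(167), np.uint8(161), np.uint8(151))), (240, (np.uint8(167), np.uint8(160), np.uint8(151))), (243, (np.uint8(166), np.uint8(159), np.uint8(150))), (246, (np.uint8(166), np.uint8(159), np.uint8(150))), (249, (np.uint8(117), np.uint8(112), np.uint8(105))), (252, (np.uint8(55), np.uint8(54), np.uint8(54))), (255, (np.uint8(54), np.uint8(53), np.uint8(53))), (258, (np.uint8(55), np.uint8(54), np.uint8(53))), (261, (np.uint8(80), np.uint8(78), np.uint8(80))), (264, (np.uint8(80), np.uint8(78), np.uint8(80))), (267, (np.uint8(79), np.uint8(76), np.uint8(79))), (270, (np.uint8(174), np.uint8(176), np.uint8(169))), (273, (np.uint8(175), np.uint8(176), np.uint8(172)))]
200 [(228, (np.uint8(34), np.uint8(74), np.uint8(138))), (231, (np.uint8(36), np.uint8(75), np.uint8(138))), (234, (np.uint8(56), np.uint8(83), np.uint8(139))), (237, (np.uint8(165), np.uint8(159), np.uint8(150))), (240, (np.uint8(167), np.uint8(160
[... 2388 characters left out ...]
 np.uint8(43), np.uint8(38)), (np.uint8(172), np.uint8(41), np.uint8(34)), (np.uint8(175), np.uint8(41), np.uint8(37)), (np.uint8(173), np.uint8(57), np.uint8(51)), (np.uint8(80), np.uint8(39), np.uint8(35)), (np.uint8(167), np.uint8(37), np.uint8(31))] [(np.uint8(164), np.uint8(158), np.uint8(149)), (np.uint8(47), np.uint8(78), np.uint8(137)), (np.uint8(46), np.uint8(55), np.uint8(81)), (np.uint8(45), np.uint8(46), np.uint8(48)), (np.uint8(44), np.uint8(43), np.uint8(47)), (np.uint8(39), np.uint8(40), np.uint8(45)), (np.uint8(33), np.uint8(35), np.uint8(40)), (np.uint8(32), np.uint8(35), np.uint8(47)), (np.uint8(36), np.uint8(75), np.uint8(138)), (np.uint8(35), np.uint8(75), np.uint8(139))]
```

View pics/w1c.png

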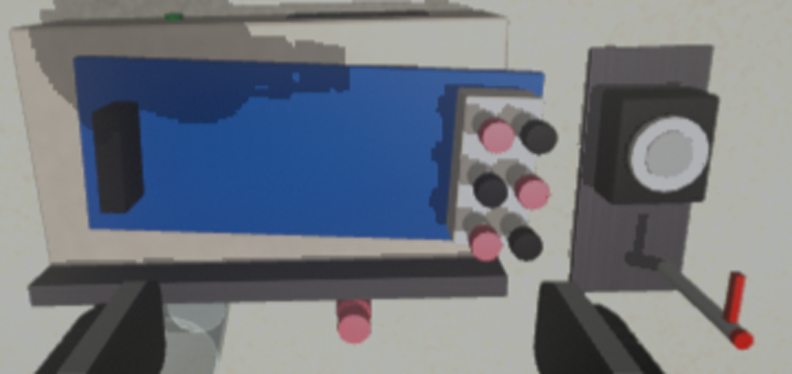

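```bash
cat > m.py <<'E'
from h import *
def sub(prof,th):  # first crossing
    s=np.sign(prof-th);i=np.where(s[:-1]*s[1:]<0)[0]
    if len(i)==0: return None
    i=i[0];return i+(th-prof[i])/(prof[i+1]-prof[i])
def line(p,s,uv,z):
    P=onplane(p,uv,z,s)[:,:2]
    for _ in range(3):
        vx,vy,x0,y0=cv2.fitLine(P.astype(np.float32),cv2.DIST_HUBER,0,1e-5,1e-5).ravel()
        n=np.array([-vy,vx]);r=(P-[x0,y0])@n;k=abs(r)<max(2.5*np.median(abs(r)),.0004);P=P[k]
    return np.array([x0,y0]),np.array([vx,vy]),r.std(),len(P)
def yaw_y(d): # yaw of a line along y
    d=d*np.sign(d[1]);return np.arctan2(-d[0],d[1])
def rows(img,cols,r0,r1,th):
    o=[]
    for c in cols:
        v=sub(img[r0:r1,c].astype(float),th)
        if v is not None:o.append((c,r0+v))
    return o
def cols(img,rws,c0,c1,th):
    o=[]
    for r in rws:
        v=sub(img[r,c0:c1].astype(float),th)
        if v is not None:o.append((c0+v,r))
    return o
E
python3 - <<'E'
from rig import camera_params
from m import *
z=np.load('pics/w1.npz');im=z['im'].astype(int);s={k:z[k] for k in('position','tcp_rot')};p=camera_params('wrist')
red=im[...,0]; bl=im[...,2]-im[...,0]
def show(n,L):print(n,'pt',L[0],'yaw',yaw_y(L[1]),'sd',L[2],L[3])
F=line(p,s,rows(red,range(205,320),241,254,105),.09);show('foot',F)
T=line(p,s,rows(red,list(range(215,262))+list(range(296,330)),261,273,130),.12);show('fence top outer',T)
A=line(p,s,rows(bl,range(165,320),150,170,45),.1);show('plate -x',A)
B=line(p,s,rows(bl,range(175,320),228,244,50),.1);show('plate +x',B)
E=line(p,s,cols(bl,range(165,228),148,168,45),.1);print('plate in end',E)
for nm,L in(('plate-x',A),('plate+x',B)):
    for y in (-.13,0,.13): print(nm,y,L[0]+L[1]*(y-L[0][1])/L[1][1])
def at(L,y):return (L[0]+L[1]*(y-L[0][1])/L[1][1])[0]
print('fence face x at y=-.1,0,.1',[at(F,y) for y in(-.1,0,.1)],'from top',[at(T,y)-.015 for y in(-.1,0,.1)])
rm=((im[...,0]>110)&(im[...,1]<75)).astype(np.uint8);rm[:, :430]=0;rm[:240]=0
ys,xs=np.where(rm);print('red',xs.min(),xs.max(),ys.min(),ys.max())
for r in range(250,292,2): 
    k=np.where(rm[r,430:480])[0]+430; print(r,(k.min(),k.max()) if len(k) else '',end=' ')
bm=((im.max(2)<65)).astype(np.uint8);bm[:,:155]=0;bm[:,200:]=0;bm[:165]=0;bm[236:]=0
c,_=cv2.findContours(bm,0,2);c=max(c,key=cv2.contourArea);print('\nbar',cv2.boundingRect(c));print(cv2.approxPolyDP(c,2,True).reshape(-1,2).tolist())
E
```

```text
foot pt [0.6038 0.0057] yaw 0.023656562 sd 0.00019163272180692083 110
fence top outer pt [0.618  0.0253] yaw 0.022383528 sd 0.000149928555662144 71
plate -x pt [0.4751 0.017 ] yaw -0.030215338 sd 0.00015671385863443377 132
plate +x pt [ 0.5818 -0.026 ] yaw -0.03452368 sd 0.00010329765160684793 144
plate in end (array([ 0.5209, -0.1346], dtype=float32), array([ 0.9987, -0.0519], dtype=float32), np.float64(0.00032778326175705473), 56)
plate-x -0.13 [ 0.4706 -0.13  ]
plate-x 0 [0.4746 0.    ]
plate-x 0.13 [0.4785 0.13  ]
plate+x -0.13 [ 0.5782 -0.13  ]
plate+x 0 [0.5827 0.    ]
plate+x 0.13 [0.5871 0.13  ]
fence face x at y=-.1,0,.1 [np.float32(0.60628486), np.float32(0.60391873), np.float32(0.6015526)] from top [np.float32(0.6057604), np.float32(0.60352165), np.float32(0.60128295)]
red 451 461 255 288
250  252  254  256 (np.int64(454), np.int64(457)) 258 (np.int64(454), np.int64(457)) 260 (np.int64(454), np.int64(456)) 262 (np.int64(453), np.int64(456)) 264 (np.int64(453), np.int64(456)) 266 (np.int64(453), np.int64(455)) 268 (np.int64(452), np.int64(455)) 270 (np.int64(452), np.int64(455)) 272 (np.int64(452), np.int64(454)) 274 (np.int64(451), np.int64(454)) 276 (np.int64(452), np.int64(454)) 278  280  282 (np.int64(455), np.int64(460)) 284 (np.int64(454), np.int64(461)) 286 (np.int64(454), np.int64(460)) 288 (np.int64(456), np.int64(458)) 290  
bar (162, 176, 23, 51)
[[181, 176], [171, 176], [162, 181], [166, 225], [175, 226], [184, 218]]
```

```bash
python3 - <<'E'
from rig import camera_params
from m import *
z=np.load('pics/w1.npz');im=z['im'].astype(int);s={k:z[k] for k in('position','tcp_rot')};p=camera_params('wrist')
print('bar top',onplane(p,[[168.5,202],[162,181],[166,225],[175,226]],.135,s))
print('pointer',onplane(p,[[455.7,256],[453.2,274.]],.102,s))
q=camera_params('scene');im2=np.load('pics/scene0.npz')['im'].astype(int)
rm=((im2[...,0]>110)&(im2[...,1]<75));rm[:,:375]=0;rm[:245]=0;rm[262:]=0;rm[:,395:]=0
ys,xs=np.where(rm);print([(y,xs[ys==y].min(),xs[ys==y].max()) for y in np.unique(ys)])
print(onplane(q,[[385.3,252.5],[387,256.0]],.1))
w=cv2.cvtColor(np.float32(im/255),cv2.COLOR_RGB2HSV)
# depth check
uv=np.array([[455,262],[454,270],[240,200],[169,202],[150,200]]);X,_=cloud(p,z['d'],uv,s);print('depth pts',X)
E
```

```text
bar top [[ 0.5221 -0.1065  0.135 ]
 [ 0.4958 -0.1113  0.135 ]
 [ 0.5522 -0.113   0.135 ]
 [ 0.5536 -0.1018  0.135 ]]
pointer [[0.6122 0.281  0.102 ]
 [0.6411 0.2825 0.102 ]]
[(np.int64(251), np.int64(384), np.int64(385)), (np.int64(252), np.int64(384), np.int64(385)), (np.int64(253), np.int64(385), np.int64(385)), (np.int64(254), np.int64(385), np.int64(386)), (np.int64(255), np.int64(385), np.int64(386)), (np.int64(256), np.int64(386), np.int64(389)), (np.int64(257), np.int64(386), np.int64(390)), (np.int64(258), np.int64(387), np.int64(389))]
[[0.6194 0.2861 0.1   ]
 [0.633  0.2884 0.1   ]]
depth pts [[ 0.6224  0.2826  0.1007]
 [ 0.6346  0.2825  0.102 ]
 [ 0.5299 -0.0237  0.0984]
 [ 0.5228 -0.1068  0.1326]
 [ 0.5321 -0.1498  0.0899]]
```

```bash
python3 - <<'E'
from rig import *
from h import *
R=RT(-.034)
movep([.524,-.106,.22],R)
hit=move_l([.524,-.106,.129],R,feed=.1,until_force=8)
s=sense();print(hit,s['position'],s['wrist_force'])
if not hit:
    command_gripper(0.0,100)
    s=sense();print(s['time_s'],s['finger_gap'],s['position'],s['wrist_force'],s['ft_torque'])
    snap('wrist','w2')
E
```

```text
False [ 0.5246 -0.1059  0.1296] [-0.3278 -0.4852 -0.1877]
5.225 0.014550947057182457 [ 0.5241 -0.1063  0.1294] [-0.5545 -1.2808  4.1077] [-0.1853  0.2642 -0.0022]
```

View pics/w2.png

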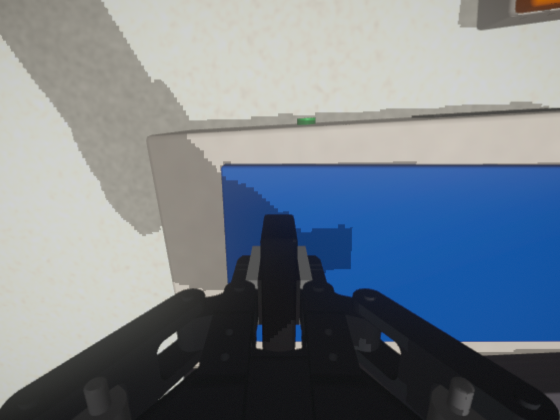

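```bash
python3 - <<'E'
from rig import *
from h import *
R=RT(.023); ex=np.array([np.cos(.023),np.sin(.023),0])
P=sense()['position'];P0=np.array([P[0],P[1],.129])
move_l(P0,R,feed=.02)
s=sense();print(s['time_s'],s['position'],s['wrist_force'],s['ft_torque'])
move_l(P0+ex*.015,R,feed=.03)
s=sense();print(s['time_s'],s['position'],s['wrist_force'],s['ft_torque'])
h=move_l(P0+ex*.042,R,feed=.02,until_force=10)
s=sense();print(h,s['time_s'],s['position'],s['wrist_force'],s['ft_torque'],(s['position']-P0)@ex)
snap('wrist','w3');snap('scene','s3')
E
```

```text
5.525 [ 0.5244 -0.1062  0.1294] [-0.2333 -1.9666  4.2942] [-0.1224  0.129   0.5443]
6.175 [ 0.5367 -0.1051  0.1294] [-9.386   0.0101 12.4521] [0.1516 1.4763 0.7881]
True 6.5667 [ 0.5367 -0.1051  0.1295] [-2.2275 -0.7968  6.2381] [0.1554 0.0556 0.5584] 0.012635190172645878
```

View pics/w3.png

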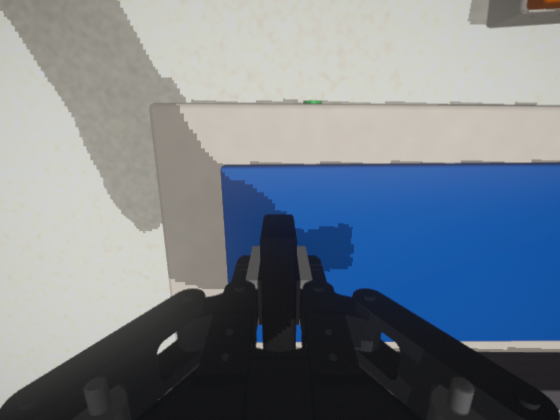

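```bash
python3 - <<'E'
from h import *
a=np.load('pics/s3.npz')['im'][175:305,205:415]
cv2.imwrite('pics/s3c.png',cv2.resize(a[:,:,::-1],None,fx=3.8,fy=3.8,interpolation=cv2.INTER_CUBIC))
E
```

```text
(no output)
```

View pics/s3c.png

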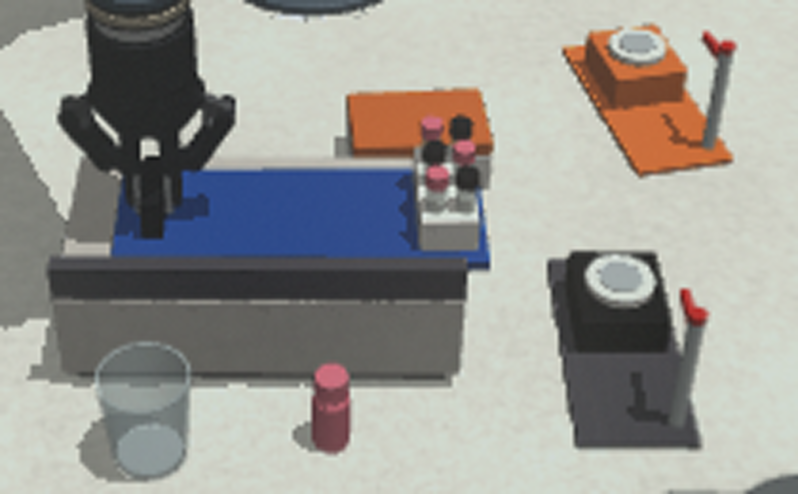

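The plate has rotated parallel to the fence, with edges at constant rows 164 and 342 in the wrist view. A light strip at row 346 shows it isn't touching yet. The stop was friction, raised by my downward press. I'll ease the height and keep pushing.

```bash
python3 - <<'E'
from rig import *
from h import *
R=RT(.023); ex=np.array([np.cos(.023),np.sin(.023),0])
P=sense()['position'];P0=np.array([P[0],P[1],.1303])
move_l(P0,R,feed=.02)
s=sense();print(s['time_s'],s['position'],s['wrist_force'],s['ft_torque'])
move_l(P0+ex*.008,R,feed=.03)
s=sense();print(s['time_s'],s['position'],s['wrist_force'],s['ft_torque'],(s['position']-P0)@ex)
h=move_l(P0+ex*.03,R,feed=.02,until_force=14)
s=sense();print(h,s['time_s'],s['position'],s['wrist_force'],s['ft_torque'],(s['position']-P0)@ex)
snap('wrist','w4')
E
```

```text
6.9167 [ 0.5358 -0.1048  0.1296] [-0.436   0.1848 -2.8816] [-0.0243  0.0992  0.2373]
7.3333 [ 0.5451 -0.105   0.1301] [-0.7009  0.3648 -3.1591] [-0.2888  0.0607  0.1673] 0.008324960815164208
True 7.925 [ 0.5505 -0.1047  0.1295] [-1.454  -0.0985  2.9647] [-0.0378 -0.1338  0.0181] 0.013752683671847236
```

View pics/w4.png

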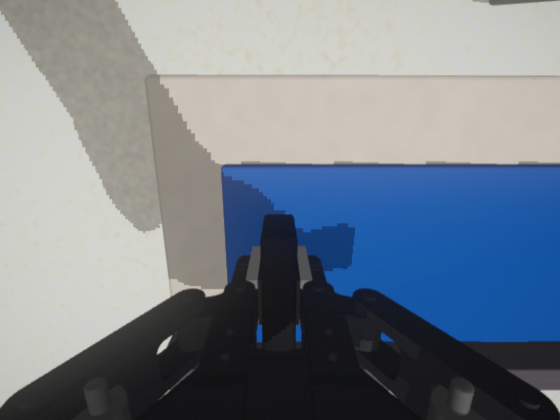

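The plate's far edge now sits directly on the dark fence foot (row 343, no light strip). The force rose 14 N at the expected distance, where sliding had taken only 0.7 N. Next I'll add a preload toward the fence and slide outward.

```bash
cat > st.py <<'E'
from rig import *
from m import *
TH=.023
R=RT(TH); ex=np.array([np.cos(TH),np.sin(TH),0]);ey=np.array([-np.sin(TH),np.cos(TH),0])
def rep(t=''):
    s=sense();P=s['position'];a=np.arctan2(-s['tcp_rot'][0,2],s['tcp_rot'][1,2])
    print(t,round(s['time_s'],2),'u',round(P@ex,4),'v',round(P@ey,4),'z',round(P[2],4),'yaw',round(a,4),'pitch',np.round(s['tcp_rot'][2,2],4),'F',s['wrist_force'],'Fx',round(s['wrist_force']@ex,1),'T',s['ft_torque'],'gap',round(s['finger_gap'],4))
    return s
def tgt(u,v,z): return ex*u+ey*v+np.array([0,0,z])
E
python3 - <<'E'
from st import *
s=rep('0');u0,v0=s['position']@ex,s['position']@ey
move_l(tgt(u0+.002,v0,.1292),R,feed=.02);rep('press2')
move_l(tgt(u0+.002,v0+.03,.129),R,feed=.05);rep('30')
move_l(tgt(u0+.002,v0+.06,.1288),R,feed=.05);rep('60')
print(u0,v0)
E
```

```text
0 7.97 u 0.5479 v -0.1174 z 0.1295 yaw 0.0226 pitch -0.0007 F [-1.2708  0.3567  2.3741] Fx -1.3 T [ 0.0412 -0.2832  0.0387] gap 0.0147
press2 8.32 u 0.5481 v -0.1174 z 0.1294 yaw 0.0225 pitch -0.0009 F [-7.5517 -1.1325  7.2432] Fx -7.6 T [0.0128 1.2756 0.1557] gap 0.0146
30 9.07 u 0.5482 v -0.0946 z 0.1294 yaw 0.0174 pitch -0.0103 F [ -8.3786 -14.5113  11.3672] Fx -8.7 T [-2.0304  1.3703  0.2834] gap 0.0146
60 9.82 u 0.5482 v -0.0656 z 0.1294 yaw 0.0168 pitch -0.0122 F [ -9.3911 -17.6046  15.2086] Fx -9.8 T [-2.4366  1.5759  0.3392] gap 0.0145
0.5479114580138288 -0.11738366743494931
```

```bash
python3 - <<'E'
from st import *
s=sense();v=s['position']@ey
move_l(tgt(.5494,v+.001,.1300),R,feed=.02);rep('relax')
move_l(tgt(.5494,v+.025,.1300),R,feed=.05);rep('+25')
snap('wrist','w5');snap('scene','s5');snap('side','d5')
z=np.load('pics/w5.npz')
E
python3 - <<'E'
from h import *
a=np.load('pics/s5.npz')['im'][175:305,205:415];b=np.load('pics/d5.npz')['im'][160:290,160:340]
cv2.imwrite('pics/s5c.png',cv2.resize(a[:,:,::-1],None,fx=3.8,fy=3.8,interpolation=cv2.INTER_CUBIC))
cv2.imwrite('pics/d5c.png',cv2.resize(b[:,:,::-1],None,fx=4.4,fy=4.4,interpolation=cv2.INTER_CUBIC))
E
```

```text
relax 10.34 u 0.5482 v -0.0658 z 0.1295 yaw 0.0219 pitch -0.002 F [-5.1665 -4.6491  1.4551] Fx -5.3 T [-0.6491  0.7521  0.0077] gap 0.0147
+25 10.97 u 0.5483 v -0.0431 z 0.1297 yaw 0.0215 pitch -0.0044 F [-5.7272 -5.7403  3.5855] Fx -5.9 T [-1.2763  0.9039  0.0682] gap 0.0149
```

View pics/w5.png

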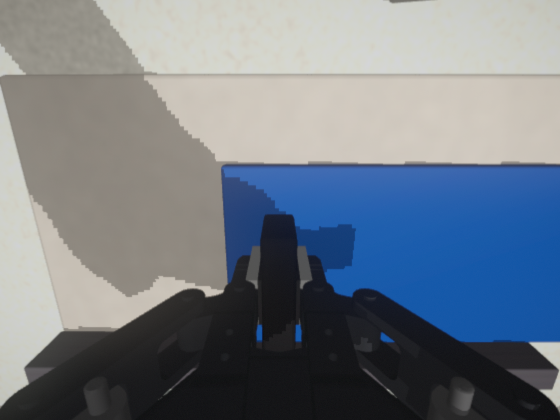

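View pics/s5c.png

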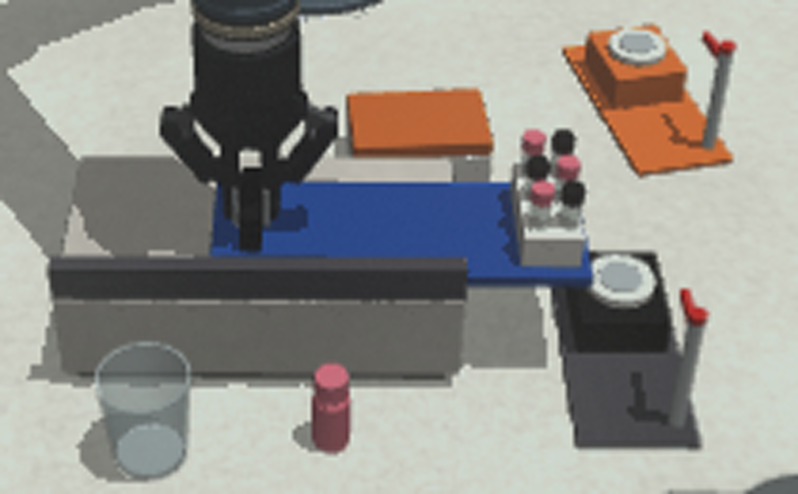

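View pics/d5c.png

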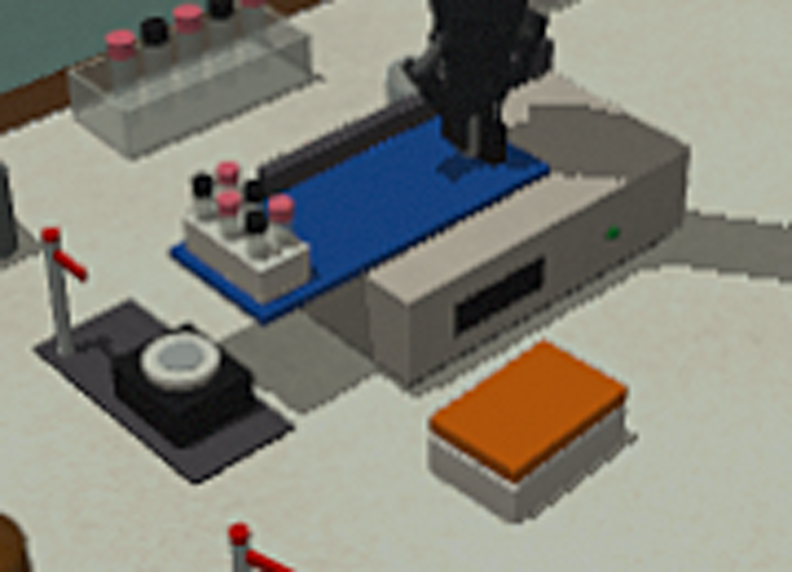

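Wrist view: the plate is parallel and on the fence (edge row 342). In the scene crop its outer corner is at (590,283) and the pointer tip at (685,292). Sliding on.

```bash
python3 - <<'E'
from st import *
move_l(tgt(.5494,-.018,.1298),R,feed=.05);rep('a')
move_l(tgt(.5494,.005,.1297),R,feed=.05);rep('b')
snap('scene','s6');snap('side','d6')
a=np.load('pics/s6.npz')['im'][230:270,340:400];b=np.load('pics/d6.npz')['im'][200:250,160:250]
cv2.imwrite('pics/s6c.png',cv2.resize(a[:,:,::-1],None,fx=12,fy=12,interpolation=cv2.INTER_CUBIC))
cv2.imwrite('pics/d6c.png',cv2.resize(b[:,:,::-1],None,fx=8,fy=8,interpolation=cv2.INTER_CUBIC))
E
```

```text
a 11.72 u 0.5483 v -0.0214 z 0.1298 yaw 0.0209 pitch -0.0062 F [-6.6459 -9.5399  7.3434] Fx -6.9 T [-1.6418  0.9926  0.0354] gap 0.0147
b 12.33 u 0.5483 v 0.0003 z 0.1299 yaw 0.0203 pitch -0.0085 F [ -7.0406 -12.4943   9.8267] Fx -7.3 T [-2.2059  1.2076  0.1662] gap 0.0143
```

View pics/s6c.png

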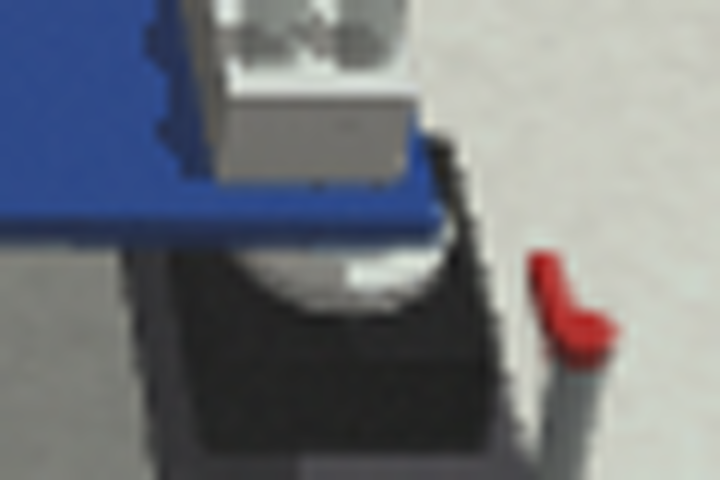

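View pics/d6c.png

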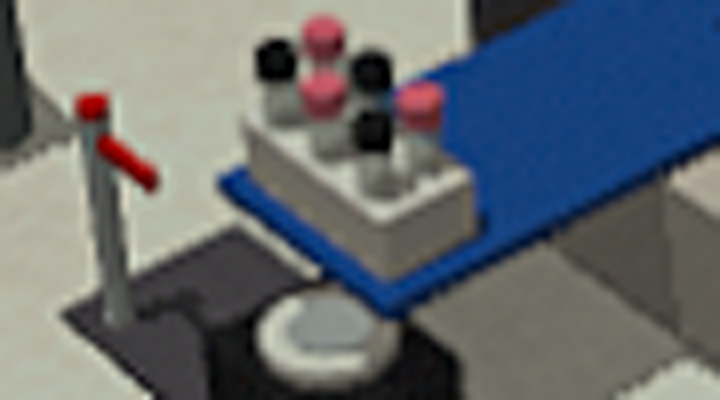

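```bash
python3 - <<'E'
from st import *
p=camera_params('scene');q=camera_params('side')
f=lambda c:(np.array(c,float)+.5)/12-.5+[340,230]; g=lambda c:(np.array(c,float)+.5)/8-.5+[160,200]
def uv(P):return np.c_[P@ex,P@ey]
print('scene corner top',uv(onplane(p,f([[440,207]]),.1)),'bot',uv(onplane(p,f([[440,240]]),.09)),'tip',uv(onplane(p,f([[543,256]]),.102)), 'mid',uv(onplane(p,f([[553,290]]),.102)))
print('side corner top',uv(onplane(q,g([[222,178],[392,303]]),.1)),'tip',uv(onplane(q,g([[150,180],[128,163]]),.1)))
# predicted pixels for plate edge at TCP+.25 and for fence-based corner
s=np.load('pics/s6.npz')['position'];v=s@ey
X=np.array([tgt(.5483+.055,v+.25,.1),tgt(.5483-.055,v+.25,.1)])
print('pred scene',(proj(p,X)-[340,230])*12,'side',(proj(q,X)-[160,200])*8)
d6=np.load('pics/d6.npz')['d'];s6=np.load('pics/s6.npz')['d']
for r,c in((219,168),(220,172),(221,175),(222,177),(223,178)):
    X,_=cloud(q,d6,[[c,r]]);print('side',c,r,uv(X),X[0,2],np.load('pics/d6.npz')['im'][r,c])
for r,c in((251,385),(252,385),(253,386),(247,375),(248,376)):
    X,_=cloud(p,s6,[[c,r]]);print('scene',c,r,uv(X),X[0,2],np.load('pics/s6.npz')['im'][r,c])
E
```

```text
scene corner top [[0.6029 0.2508]] bot [[0.6033 0.2521]] tip [[0.6215 0.2708]] mid [[0.6327 0.2711]]
side corner top [[0.604  0.25  ]
 [0.4978 0.2482]] tip [[0.6218 0.2715]
 [0.6368 0.2716]]
pred scene [[432.4972 202.5874]
 [359.1794 -98.2997]] side [[218.9027 175.5766]
 [391.4074 307.5717]]
side 168 219 [[0.7781 0.2206]] 0.0012020543039716891 [190 195 177]
side 172 220 [[0.6523 0.2755]] 0.09316935469359111 [84 84 80]
side 175 221 [[0.7498 0.2101]] 0.002792836115252051 [119  79  72]
side 177 222 [[0.6272 0.273 ]] 0.09798620724854357 [87  0  0]
side 178 223 [[0.6238 0.2719]] 0.09538931495630931 [85 24 23]
scene 385 251 [[0.6238 0.2708]] 0.10366605685147001 [176  63  60]
scene 385 252 [[0.627  0.2703]] 0.10299722482090756 [175  51  48]
scene 386 253 [[0.6361 0.2706]] 0.10788580119367164 [179  79  74]
scene 375 247 [[0.603  0.2476]] 0.09926531829751284 [ 49  76 136]
scene 376 248 [[0.6072 0.2496]] 0.09936259908126632 [ 60  76 115]
```

Relative gap: scene 20.0 mm, side 21.5 mm. I'll move most of that with a small pitch correction, then re-measure.

```bash
cat >> st.py <<'E'
def Rp(phi,dy=0):
    return cv2.Rodrigues(ex*phi)[0]@RT(TH+dy)
E
python3 - <<'E'
from st import *
s=sense();v=s['position']@ey
move_l(tgt(.5494,v+.001,.1297),Rp(.006,.001),feed=.02);rep('relax')
move_l(tgt(.5494,.0205,.1295),Rp(.009,.001),feed=.04);rep('b')
snap('scene','s7');snap('side','d7')
a=np.load('pics/s7.npz')['im'][230:270,340:400];b=np.load('pics/d7.npz')['im'][200:250,160:250]
cv2.imwrite('pics/s7c.png',cv2.resize(a[:,:,::-1],None,fx=12,fy=12,interpolation=cv2.INTER_CUBIC))
cv2.imwrite('pics/d7c.png',cv2.resize(b[:,:,::-1],None,fx=8,fy=8,interpolation=cv2.INTER_CUBIC))
E
```

```text
relax 12.77 u 0.5483 v 0.0 z 0.1294 yaw 0.0232 pitch 0.0031 F [-5.427  -4.4105  3.9323] Fx -5.5 T [-1.1089  0.7306 -0.0931] gap 0.0145
b 13.4 u 0.5483 v 0.0161 z 0.1294 yaw 0.0216 pitch 0.0008 F [ -5.9952 -10.3031   7.5532] Fx -6.2 T [-2.3131  0.9291  0.0187] gap 0.0146
```

View pics/s7c.png

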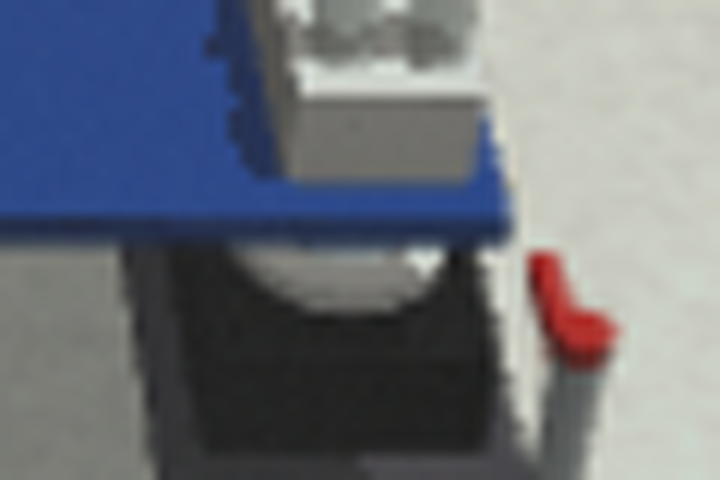

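View pics/d7c.png

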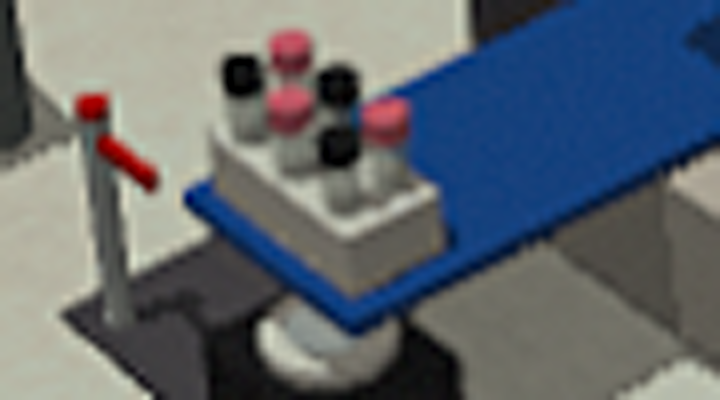

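```bash
cat > fin.py <<'E'
from st import *
def relm(ts,td):
    p=camera_params('scene');q=camera_params('side')
    uv=lambda P:np.c_[P@ex,P@ey]
    im=np.load(f'pics/{ts}.npz')['im'].astype(int)
    bl=im[...,2]-im[...,0]
    e=cols(bl,range(244,248),365,392,40);E=uv(onplane(p,e,.1))
    rd=im[...,0]-im[...,1]; T=[]
    for r in range(252,255):
        w=np.clip(rd[r,380:392]-20,0,None);T.append((380+(w*np.arange(12)).sum()/w.sum(),r))
    T=uv(onplane(p,T,.101))
    print('scene edge v',E[:,1],'blade v',T[:,1],'rem',T[:,1].mean()-np.median(E[:,1]))
    im=np.load(f'pics/{td}.npz')['im'].astype(int);bl=im[...,2]-im[...,0];rd=im[...,0]-im[...,1]
    e=[]
    for c in range(190,202):
        r=np.where(bl[215:250,c]>45)[0]
        i=215+r.max();e.append((c,i+(bl[i,c]-45)/(bl[i,c]-bl[i+1,c])))
    E=uv(onplane(q,e,.09));T=[]
    for c in range(174,179):
        w=np.clip(rd[214:226,c]-20,0,None);T.append((c,214+(w*np.arange(12)).sum()/w.sum()))
    T=uv(onplane(q,T,.099))
    print('side edge v',E[:,1],'u',E[[0,-1],0],'blade v',T[:,1],'rem',T[:,1].mean()-np.median(E[:,1]))
E
python3 -c "
from fin import *
relm('s7','d7');s=np.load('pics/s7.npz');print(s['position']@ey+.25)"
```

```text
scene edge v [0.2596 0.2665 0.2669 0.2665] blade v [0.271  0.271  0.2711] rem 0.004539717103404117
side edge v [0.2636 0.2638 0.2642 0.2641 0.2637 0.2638 0.2635 0.2632 0.2637 0.2631
 0.2633 0.2637] u [0.572  0.5157] blade v [0.27   0.27   0.2698 0.2702 0.2696] rem 0.006213081356907679
0.2660607016702348
```

```bash
python3 - <<'E'
from st import *
move_l(tgt(.5494,.0254,.1294),Rp(.010,.001),feed=.03);s=rep('m')
v=s['position']@ey
move_l(tgt(.5494,v+.001,.1294),Rp(.006,0),feed=.02);rep('relax')
sleep(.3);rep('rest')
snap('scene','s8');snap('side','d8');snap('wrist','w8')
for t,n,sl,k in(('s8','s8c',np.s_[230:270,340:400],12),('d8','d8c',np.s_[200:250,160:250],8)):
    a=np.load(f'pics/{t}.npz')['im'][sl];cv2.imwrite(f'pics/{n}.png',cv2.resize(a[:,:,::-1],None,fx=k,fy=k,interpolation=cv2.INTER_CUBIC))
from fin import relm
relm('s8','d8')
E
```

```text
m 13.82 u 0.5483 v 0.0195 z 0.1294 yaw 0.0205 pitch -0.0006 F [ -6.4829 -14.112    9.9983] Fx -6.8 T [-2.8905  1.1044  0.0463] gap 0.0147
relax 14.22 u 0.5483 v 0.0193 z 0.1294 yaw 0.0225 pitch 0.0029 F [-6.1354 -4.8003  4.927 ] Fx -6.2 T [-1.1539  0.8827 -0.0355] gap 0.0147
rest 14.52 u 0.5483 v 0.0193 z 0.1294 yaw 0.0225 pitch 0.0028 F [-6.2496 -4.5402  5.2943] Fx -6.4 T [-1.1443  0.9143 -0.0541] gap 0.015
scene edge v [0.2636 0.2703 0.27   0.2701] blade v [0.271  0.271  0.2712] rem 0.0009799154503993268
side edge v [0.2665 0.2671 0.267  0.267  0.2675 0.2676 0.2665 0.2671 0.2667 0.2662
 0.2664 0.2667] u [0.568  0.5116] blade v [0.27   0.27   0.2697 0.2702 0.2696] rem 0.0030808133220815437
```

View pics/s8c.png

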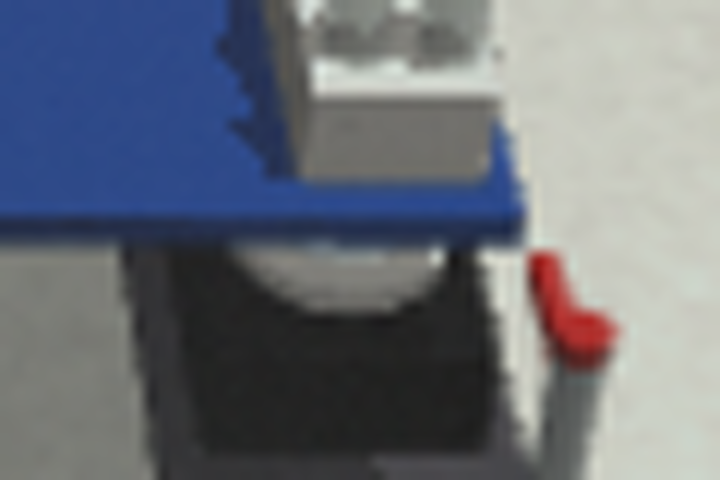

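View pics/d8c.png

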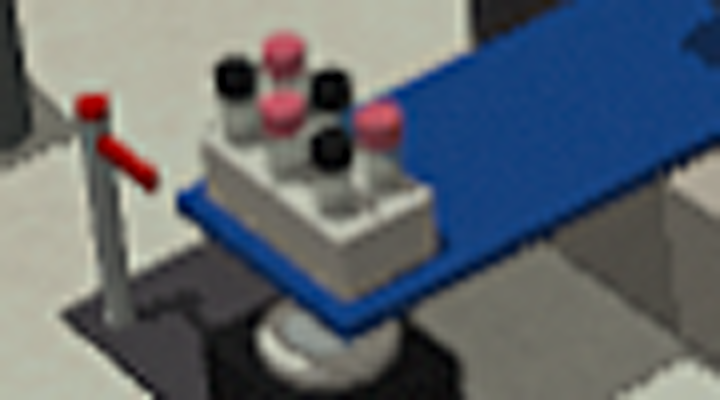

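View pics/w8.png

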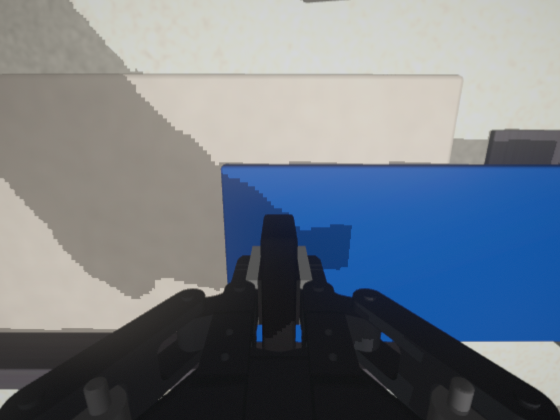

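Both cameras and the kinematics say 1–3 mm remain, about 1.7 mm on balance. I'll make a small final nudge, then check level from depth.

```bash
python3 - <<'E'
from st import *
from fin import relm
move_l(tgt(.5494,.0272,.1295),Rp(.010,.001),feed=.03);s=rep('m')
v=s['position']@ey
move_l(tgt(.5495,v+.001,.1294),Rp(.003,.0005),feed=.02);rep('relax')
sleep(.3);rep('rest')
snap('scene','s9');snap('side','d9')
relm('s9','d9')
for n,t in(('scene','s9'),('side','d9')):
    z=np.load(f'pics/{t}.npz');im=z['im'].astype(int);m=((im[...,2]-im[...,0])>60).astype(np.uint8)
    m=cv2.erode(m,np.ones((3,3)));ys,xs=np.where(m);X,ok=cloud(camera_params(n),z['d'],np.c_[xs,ys]);X=X[ok]
    U,V=X@ex,X@ey;k=(abs(X[:,2]-.1)<.008)&(U>.5)&(U<.6)&(V>-.02)&(V<.28)
    A=np.c_[U[k]-.55,V[k]-.12,np.ones(k.sum())];c=np.linalg.lstsq(A,X[k,2],rcond=None)[0];r=X[k,2]-A@c;g=abs(r)<.003
    print(n,'slopes u,v,z0',np.linalg.lstsq(A[g],X[k,2][g],rcond=None)[0],g.sum())
cv2.imwrite('pics/s9c.png',cv2.resize(np.load('pics/s9.npz')['im'][175:305,205:415,::-1],None,fx=3.8,fy=3.8,interpolation=cv2.INTER_CUBIC))
E
```

```text
m 15.04 u 0.5483 v 0.0224 z 0.1294 yaw 0.0213 pitch 0.0012 F [ -6.2889 -10.914    8.0906] Fx -6.5 T [-2.5419  0.9882  0.0418] gap 0.0145
relax 15.38 u 0.5484 v 0.0223 z 0.1294 yaw 0.0226 pitch 0.0001 F [-5.8703 -4.8316  4.4627] Fx -6.0 T [-0.9277  1.0239 -0.0169] gap 0.0149
rest 15.68 u 0.5484 v 0.0223 z 0.1294 yaw 0.0226 pitch 0.0 F [-6.4288 -4.8985  5.3347] Fx -6.5 T [-0.9862  0.9666 -0.1056] gap 0.0146
scene edge v [0.2664 0.2731 0.2728 0.2729] blade v [0.271  0.271  0.2712] rem -0.0018483845861612669
side edge v [0.2706 0.2701 0.2703 0.2707 0.2703 0.27   0.2696 0.2698 0.2695 0.2702
 0.2696 0.2698] u [0.5622 0.5074] blade v [0.2701 0.27   0.2697 0.2702 0.2696] rem -0.00014172792068767315
scene slopes u,v,z0 [-0.0011  0.0013  0.1008] 1059
side slopes u,v,z0 [-0.0031  0.0056  0.0994] 746
```

View pics/s9c.png

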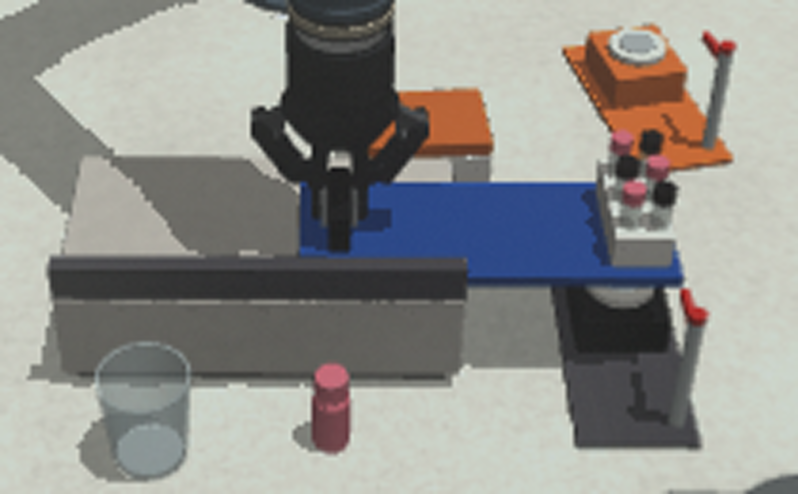

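The nudge went slightly far: scene says 1.8 mm past, side 0.1 mm, kinematics 1.3 mm. The plate is level, with slopes ≤0.006. I'll ease back about 1.2 mm in tiny steps.

```bash
python3 - <<'E'
from st import *
from fin import relm
v0=sense()['position']@ey; c=v0+.001
for i in range(12):
    c-=.0008;move_l(tgt(.5495,c,.1295),Rp(.001,.0005),feed=.02)
    s=sense();v=s['position']@ey
    if v0-v>.0009:break
rep(f'i{i}')
v=s['position']@ey
move_l(tgt(.5495,v,.1294),Rp(.003,.0005),feed=.02);rep('relax');sleep(.3);rep('rest')
snap('scene','s10');snap('side','d10');snap('wrist','w10');relm('s10','d10')
E
```

```text
i7 17.78 u 0.5482 v 0.0211 z 0.1294 yaw 0.0281 pitch 0.0053 F [-5.5663  6.4422  0.0075] Fx -5.4 T [0.6876 0.8291 0.2058] gap 0.0146
relax 18.14 u 0.5482 v 0.0213 z 0.1294 yaw 0.0255 pitch 0.0014 F [-6.8099 -1.7275  4.0988] Fx -6.8 T [-0.5829  1.0518  0.2892] gap 0.0143
rest 18.44 u 0.5482 v 0.0213 z 0.1294 yaw 0.0254 pitch 0.0014 F [-5.654  -2.1477  4.5478] Fx -5.7 T [-0.6057  1.0252  0.2583] gap 0.0143
scene edge v [0.2645 0.2723 0.2725 0.2726] blade v [0.271  0.271  0.2711] rem -0.0013862935085187655
side edge v [0.2693 0.2691 0.2688 0.2694 0.2688 0.2688 0.269  0.269  0.2682 0.2684
 0.2689 0.2686] u [0.564 0.509] blade v [0.27   0.27   0.2697 0.2702 0.2696] rem 0.0010384777077649954
```

View pics/w10.png

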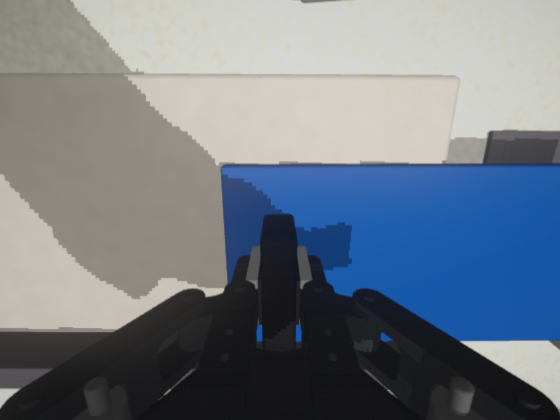

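View pics/d10.png

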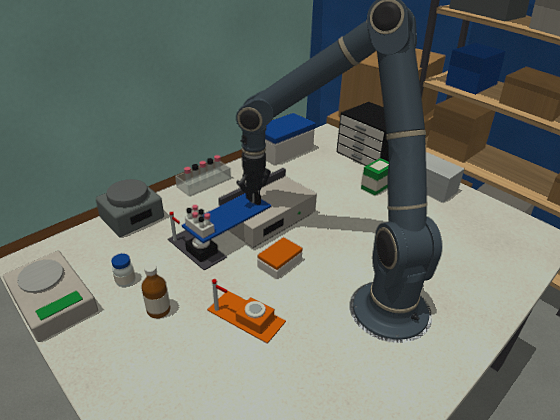

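Scene now says 1.4 mm past and side 1.0 mm short, so the mean is about level. The backing-off left yaw at +0.003 rad, so I'll press it back flat and hand in.

```bash
python3 - <<'E'
from st import *
from fin import relm
s=sense();v=s['position']@ey
move_l(tgt(.5498,v+.0006,.1294),Rp(.003,-.003),feed=.02);rep('yaw')
sleep(.3);rep('rest')
snap('scene','s11');snap('side','d11');relm('s11','d11')
a=np.load('pics/d8.npz')['im']
E
```

```text
yaw 18.84 u 0.5483 v 0.0216 z 0.1294 yaw 0.0217 pitch 0.0004 F [-6.8285 -3.5308  5.3164] Fx -6.9 T [-0.7964  1.1938  0.3481] gap 0.0144
rest 19.14 u 0.5483 v 0.0216 z 0.1294 yaw 0.0217 pitch 0.0004 F [-7.3332 -3.2944  6.2187] Fx -7.4 T [-0.7497  1.1512  0.3224] gap 0.0146
scene edge v [0.2645 0.2724 0.2726 0.2726] blade v [0.271  0.271  0.2711] rem -0.0014423263459107938
side edge v [0.2694 0.2696 0.2697 0.2696 0.2693 0.2688 0.2691 0.2689 0.2684 0.2686
 0.2689 0.2693] u [0.564  0.5081] blade v [0.2701 0.27   0.2697 0.2702 0.2696] rem 0.0007439994557517093
```

```bash
python3 - <<'E'
from st import *
a=np.load('pics/s11.npz')['im'].astype(int);b=np.load('pics/scene0.npz')['im'].astype(int)
d=np.abs(a-b).max(2)
for n,(r0,r1,c0,c1) in dict(bottle=(193,245,422,456),jar=(245,280,442,472),carton=(197,237,108,158),beaker=(264,302,228,258),vial=(268,295,284,300),gauge=(285,293,355,390)).items(): print(n,(d[r0:r1,c0:c1]>40).mean())
rep('final');finish_job()
E
```

```text
bottle 0.0
jar 0.0
carton 0.0
beaker 0.0
vial 0.0
gauge 0.0
final 19.24 u 0.5483 v 0.0216 z 0.1294 yaw 0.0217 pitch 0.0004 F [-6.8031 -3.6899  6.3364] Fx -6.9 T [-0.7921  1.1824  0.3324] gap 0.0145
the job is handed in; nothing more can be done
```

I gripped the plate by its bar and turned it parallel to the fence. I then pushed it in until a 14 N rise marked contact, slid it outward along the fence, and handed it in at 19.2 s, still held. No verdict came back.

**Last checks**
- **Outer edge against the pointer:** the cameras disagree a little. The scene camera says 1.4 mm past and the side camera says 0.7 mm short. The arm's own position puts it within about 1 mm.
- **Against the fence:** about 7 N of press, with yaw 0.022 rad against 0.022 to 0.024 rad measured for the fence.
- **Level:** tool pitch is below 0.001 rad. Plate slopes from depth were at most 0.006, taken before the last small adjustments.
- **Still and clear:** the pose did not change over the last 0.4 s, and the plate's underside stays at plinth height, about 40 mm above the camera.
- **Bystanders:** the bottle, jar, carton, beaker and vial show no change between the first and last scene pictures. I did not compare the tip box this way; the late pictures show it in place.

**Slips on the way**
- My first push stopped early on friction because I was pressing down too hard; I eased the height and continued.
- The final nudge went slightly past the pointer, by about 1 mm on average, so I eased the plate back about that much and pressed it flat against the fence again.

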